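Snap the mint parts carrier into the drying dock

ROBOT

A 6-joint arm with a two-finger parallel gripper is mounted at the origin on the work surface. World frame = base frame: x ahead of the robot, y to its left, z up, the work surface at z = 0. Lengths are in m, angles in rad, forces in N, time in s.
With the tool pointing down it reaches from about 0.375 to 0.75 m from the base axis. Payload 9 kg.
Tool frame: the origin (TCP) lies at the very end of the fingers, on their centre line; the grasp point (between the pads) lies 19 mm behind it (bot.grasp_offset is the distance from the TCP to the grasp point, in m); z points along the fingers, y is the line along which they close (so a half turn about z gives the same grasp; the last joint's range is limited). The gripper opens to 85 mm and grips with 20 to 120 N. Pads are 22 mm wide; open, the fingers measure 114 mm over their backs; the gripper's body (76 mm by 85 mm) begins 54 mm behind the grasp point. The pads swing forward as they close: fully open they stand 13 mm farther back than shut.
Start: joints at [0.946, 0.104, 0.097, 1.564, 0, 1.353], TCP at [0.237, 0.551, 0.192] pointing down, gripper open.
Joint ranges: [-2.99, 2.99], [-0.84, 1.86], [-1.1, 1.16], [-1.84, 2.11], [-1.51, 1.56], [-3.14, 3.14]. Speed limits (rad/s): [2.22, 2.22, 2.57, 3.14, 3.14, 3.14].

INTERFACE

Orientations are given as [roll, pitch, yaw] about the fixed x, y, z axes, in that order (R = Rz(yaw) Ry(pitch) Rx(roll)).
In Python, from station import bot gives the robot as it stands.
- The arm moves only by the tool play_rows, never from a script. Its argument "motion" is one flat list of numbers, 7 for each row, row after row: the shift along the world's x, y, z in m, then the turn, a rotation vector about the world's x, y, z in rad, then the closure, from -1 (fully open) to 1 (shut). A call has 1 to 12 rows; each row shifts and turns the commanded pose from where the row before left it; what a row does not reach is not made up. A row lasts 1/12 s, in which the tool goes at most 41.7 mm and 7.16 degrees, less where a joint would pass 70% of its speed; a pose out of reach is approached as far as the arm can. A call with a gripper value outside its range is refused whole. The fingers move at their own pace and stop on an object; the grip force is fixed at half the most. Time passes only in rows, so rows that do not move let the fingers close. It gives the time, the measured TCP pose, the force, the opening and the grip force at its end, in the units of the state.
- bot.read_state(): the state, without advancing time (a new reading comes with each control period).
- bot.get_image(name): name is "side" or "top" or "wrist"; returns the picture (384x512x3 uint8, blue, green, red); there is no depth.
- bot.get_calibration(name): a dict with "vertical_fov" (degrees; the focal length in pixels is half the picture's height over the tangent of half this angle, whatever the lens; pixels are square), "cx", "cy" (the principal point, pixels), "T" (4x4, takes a point from camera to world coordinates); the wrist camera has in their place "T_tool_cam" (4x4, takes a point from camera to tool coordinates, whose origin is the TCP and whose axes are the flange's). Camera axes: x right, y down, z forward; pixel columns grow to the right and rows downward; lengths in m; the calibration is good to about 2 mm. A picture is of the moment at which its call begins: read the wrist's pose just before it. get_calibration takes no time and is no camera call.
- bot.close_job(): hands the job in; it is judged then, once.
The state is a dict: "time_s": time; "joint_pos": joint angles; "qd": joint speeds; "effort": joint torques, N m; "eef_pos": TCP position; "orientation": TCP orientation; "force": force on the tool from outside, world axes, zero at the start; "moment": the same for the moment, N m; "gripper_width": finger opening in m; "grasp_force": force on a finger pad.
Only numpy, scipy, OpenCV 4.12 (cv2) and the standard library are available. Lean on these libraries where they do the work, as an engineer would, in place of code of your own. Each camera call takes 0.05 s, during which the arm holds its last target. There are 200 camera calls.

TASK

Pick up the mint-green parts carrier by its black grip and press it straight down into the empty drying dock until the dock's two orange spring jaws have snapped back over its edges and it sits flat on the dock's floor, then let go. Push it home with the gripper rather than dropping it in, and leave the brick-red carrier where it lies.

Things in the scene. Friction and masses are not known exactly. Their poses are not given: they have to be found in the camera images.
- mint_grip (a point): Mint-green carrier, about 0.16 kg: flat plate 90 mm along x, 70 along y, 14 thick, with an upright black grip in its middle, 40 mm along x, 20 thick along y, its top 64 mm above the underside. The point is the middle of the grip, 44 mm above the underside, 20 below the grip's top; z is up. A half turn makes no difference. Pinch the grip across its 20 mm, fingers closing along y.
- brick_grip (a point): A bystander to leave alone: a brick-red carrier of the same shape, its point and axes likewise in the middle of its black grip, 44 mm above its underside.
- dock_floor (a point): Empty grey dock; a like one 150 mm beside it (along y) is full. Point: centre of its floor, where the carrier's underside rests; z up; x runs from jaw to jaw, the way of the carrier's 90 mm. Corner posts 24 mm tall with flared lips leave the carrier 6 mm (x) and 8 mm (y) of play each side. Jaws amid both x ends: 45 mm tall, ramps down to noses 35 mm from centre, 18 mm above the floor.
- dock_jaw (a joint): Outward travel of the orange jaw at the dock's +x end, m: 0 closed, 0.022 fully open; the -x jaw mirrors it. Springs close them. Pushing the carrier straight down on the ramps (about 7 N in all, more than its weight) spreads each about 0.010; they snap back over the 14 mm plate when its underside is within 4 mm of the floor, which is rigid: stop when the push rises by some 12 N.
There are look-alikes about, which are no part of the job. There is more than one size of the part that bears mint_grip; the job needs the middle-sized.

How it is judged:
On the way:
1. the mint carrier, pushed by the gripper, spreads the dock's jaws (value of joint dock_jaw above 0.0025 m and horizontal distance between mint_grip and dock_floor below 0.02 m and contact force between any of the fingers, the arm and mint above 0.5 N), for 0.04 s.
At the end, for the whole second after the job is handed in: The mint carrier rests flat (within about 6 degrees) in the empty dock, within 12 mm of its centre, in line with it within 10 degrees, its underside within 3 mm of the dock's floor, the jaw sprung back to within 2 mm of closed, the carrier released and still (horizontal distance between mint_grip and dock_floor below 0.012 m and z of mint_grip in the frame of dock_floor below 0.047 m and angle between mint_grip's own z axis and vertical below 0.1 rad and angle between the x axis of mint_grip and the x axis of dock_floor, either way round below 0.17 rad and value of joint dock_jaw below 0.002 m and linear speed of mint below 0.02 m/s); the robot touches nothing.
It fails at once if the brick-red carrier is moved more than 30 mm (distance of brick_grip from where it was at the start of the episode above 0.03 m).
It also fails if it takes over 38 s, if anything falls off the work surface, if the arm or the gripper's body presses on something with over 40 N, if the wrist force passes 120 N, or if a joint passes its speed limit or range.

## Working session

There is one attempt and no reset: what is moved stays moved. The work goes in short steps, Python scripts to look and compute and a tool call to move; the robot and the scene stay as the last step left them, time stands still between calls to the robot, and variables do not carry over. Pictures are saved under pics/ and viewed, at most 10 in all, crops included, and the job is handed in when it is done.

Besides the shell and the picture viewer there is one more tool, called after "Call:" by a JSON object that holds its "fn" and its "kwargs". play_rows: Moves the arm, as the interface text tells. Its arguments: {"type":"object","properties":{"motion":{"type":"array"}},"required":["motion"]}

```bash
mkdir -p pics
cat > h.py <<'E'
import numpy as np,cv2
from station import bot
def cal(n):
    c=bot.get_calibration(n); return c, 192/np.tan(np.radians(c["vertical_fov"])/2)
def ray2plane(n,px,z,T=None):
    c,f=cal(n); T=np.array(c["T"]) if T is None else T
    px=np.atleast_2d(px).astype(float)
    d=np.c_[(px[:,0]-c["cx"])/f,(px[:,1]-c["cy"])/f,np.ones(len(px))]@T[:3,:3].T
    o=T[:3,3]; return o+d*((z-o[2])/d[:,2])[:,None]
E
python3 - <<'E'
from h import *
a=bot.get_image("top");b=bot.get_image("side")
cv2.imwrite("pics/top.png",a);cv2.imwrite("pics/side.png",b)
for n in("top","side"):print(n,bot.get_calibration(n))
print(bot.get_calibration("wrist"));print(bot.read_state())
E
```

```text
top {'vertical_fov': 50.80677744075804, 'cx': 261.0285232964076, 'cy': 190.61611581434977, 'T': array([[-2.81626431e-02, -9.95704005e-01,  8.82065753e-02,
         4.55410359e-01],
       [-9.99597625e-01,  2.83513667e-02,  8.87215257e-04,
        -3.15772606e-02],
       [-3.38418075e-03, -8.81460969e-02, -9.96101809e-01,
         8.99901307e-01],
       [ 0.00000000e+00,  0.00000000e+00,  0.00000000e+00,
         1.00000000e+00]])}
side {'vertical_fov': 49.843462744846434, 'cx': 255.19115814251515, 'cy': 190.84905611683214, 'T': array([[ 0.98696017, -0.13048061,  0.09425724,  0.44104511],
       [-0.16023482, -0.74071928,  0.65242605, -0.6456057 ],
       [-0.01531079, -0.65902182, -0.75196796,  0.77590621],
       [ 0.        ,  0.        ,  0.        ,  1.        ]])}
{'vertical_fov': 63.02294460832627, 'cx': 254.93643217648602, 'cy': 196.3700411792854, 'T_tool_cam': array([[ 6.85299301e-04, -9.63033266e-01, -2.69381622e-01,
         6.81258623e-02],
       [ 9.99999142e-01,  9.60675419e-04, -8.90423300e-04,
        -1.56554446e-05],
       [ 1.11629556e-03, -2.69380781e-01,  9.63033098e-01,
        -1.82632385e-01],
       [ 0.00000000e+00,  0.00000000e+00,  0.00000000e+00,
         1.00000000e+00]])}
{'time_s': 0.1, 'joint_pos': array([9.46309443e-01, 1.04603302e-01, 9.65623675e-02, 1.56385982e+00,
       8.73475158e-06, 1.35310707e+00]), 'qd': array([-0.00065248, -0.00230396,  0.00280662, -0.00050195, -0.00159375,
        0.00054972]), 'effort': array([ 4.88441394e-03, -5.58209109e+01,  5.04719317e+01,  1.31452060e-02,
       -3.50983846e-04, -2.44859416e-05]), 'eef_pos': array([0.23719608, 0.55078139, 0.19082977]), 'orientation': array([-3.14051617e+00, -2.47057037e-04,  2.73479489e+00]), 'force': array([ 0.07350021,  0.07681253, -0.58067791]), 'moment': array([0.02448792, 0.0335989 , 0.07847309]), 'grasp_force': 0.0, 'gripper_width': 0.08538901902010265}
```

View pics/top.png

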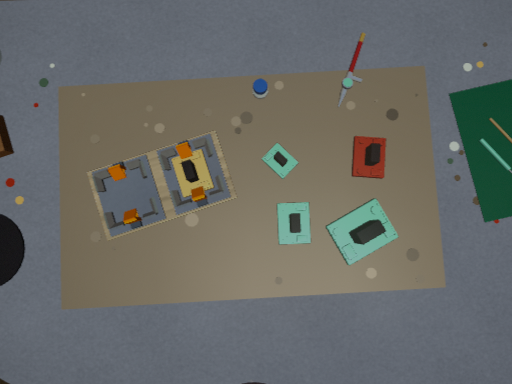

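View pics/side.png

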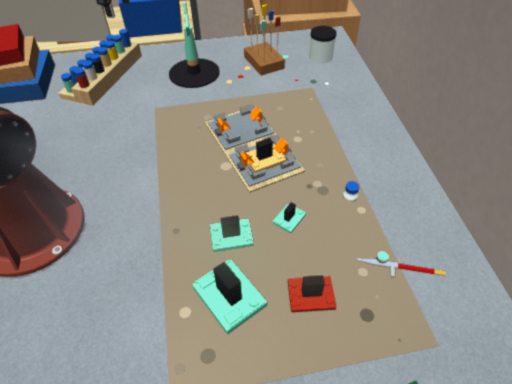

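The top view shows three mint carriers: small at (280,160), middle at (294,223) and large at (362,232). The empty dock is at about (129,195), with its orange jaws at (117,172) and (131,216). The full dock is at (195,175).

Run:
```python
from h import *
def blobs(im,lo,hi,amin):
    h=cv2.cvtColor(im,cv2.COLOR_BGR2HSV); m=cv2.inRange(h,lo,hi)
    m=cv2.morphologyEx(m,cv2.MORPH_CLOSE,np.ones((3,3)))
    return [c for c in cv2.findContours(m,cv2.RETR_EXTERNAL,cv2.CHAIN_APPROX_NONE)[0] if cv2.contourArea(c)>amin]
im=cv2.imread("pics/top.png")
for c in blobs(im,(75,90,100),(95,255,255),300):
    p=ray2plane("top",c[:,0],0.014)[:,:2]*1000
    r=cv2.minAreaRect(p.astype(np.float32)); print("mint",cv2.minAreaRect(c)[0],r)
for n in("top","side"):
  im=cv2.imread(f"pics/{n}.png")
  for c in blobs(im,(5,200,150),(18,255,255),40):
    M=cv2.moments(c);q=[M['m10']/M['m00'],M['m01']/M['m00']];print(n,"orange",q,cv2.contourArea(c),ray2plane(n,q,.045))
im=cv2.imread("pics/top.png")
for c in blobs(im,(0,0,0),(180,255,45),60):
    M=cv2.moments(c);q=[M['m10']/M['m00'],M['m01']/M['m00']];print("black",q,cv2.minAreaRect(c),ray2plane("top",q,.06)[0])
im=im[120:250,75:245];cv2.imwrite("pics/dock.png",cv2.resize(im,None,fx=4.5,fy=4.5,interpolation=cv2.INTER_CUBIC))
```

```text
mint (361.45947265625, 231.19642639160156) ((438.97991943359375, -246.9134979248047), (96.46033477783203, 125.08869934082031), 28.087020874023438)
mint (279.4356384277344, 160.4888458251953) ((599.6475219726562, -73.40199279785156), (62.80426788330078, 49.15122604370117), 44.322669982910156)
top orange [116.51020408163265, 172.48526077097506] 147.0 [[0.57871631 0.2763567  0.045     ]]
top orange [183.84859584859583, 150.72039072039072] 136.5 [[0.62161569 0.13209416 0.045     ]]
side orange [245.62095238095236, 158.61142857142858] 87.5 [[0.52620137 0.09962843 0.045     ]]
side orange [280.9950980392157, 146.01143790849673] 102.0 [[0.62344324 0.12968545 0.045     ]]
side orange [222.2020997375328, 124.59580052493438] 63.5 [[0.48227023 0.24268035 0.045     ]]
side orange [255.58860759493672, 113.73839662447256] 79.0 [[0.57996963 0.27295905 0.045     ]]
black [359.3739424703891, 231.4280879864636] ((361.9316101074219, 228.5670166015625), (14.721867561340332, 28.354618072509766), 34.2868766784668) [ 0.43941278 -0.23149217  0.06      ]
black [9.68960244648318, 248.87350569919374] ((12.0, 249.5), (69.0, 24.0), 90.0) [0.42390303 0.49103831 0.06      ]
black [189.65897435897435, 170.89316239316238] ((189.65000915527344, 170.9499969482422), (21.187259674072266, 10.75174331665039), 71.56504821777344) [0.57552524 0.11752657 0.06      ]
black [372.04112554112555, 154.2301587301587] ((372.0738220214844, 154.1885223388672), (13.218217849731445, 20.823219299316406), 5.194429397583008) [ 0.59984094 -0.26606478  0.06      ]
black [4.600685518423307, 135.52013710368465] ((3.4245293140411377, 134.23583984375), (38.87303924560547, 8.10427188873291), 74.05460357666016) [0.66220093 0.50817746 0.06      ]
```

View pics/dock.png

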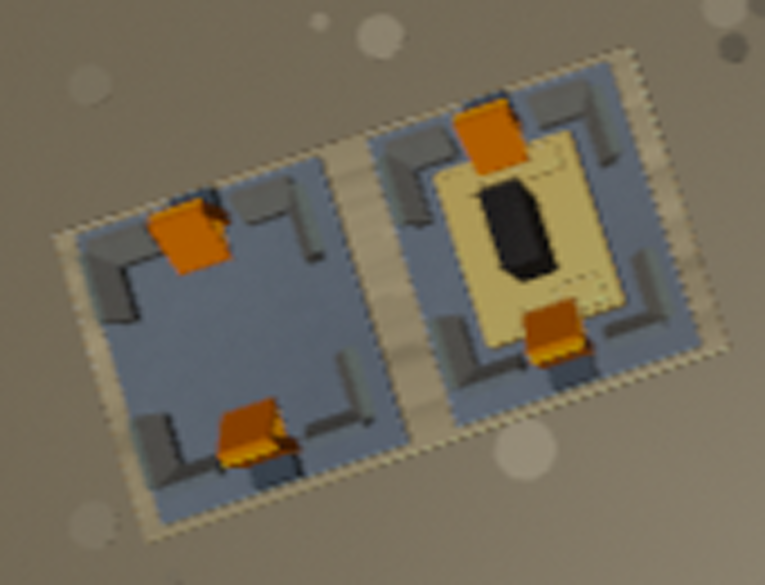

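The crop shows the empty dock on the left, with jaws at about (190,235) and (258,432) in the crop. It is turned by roughly 17°.

Run:
```python
from h import *
im=cv2.imread("pics/top.png");h=cv2.cvtColor(im,cv2.COLOR_BGR2HSV)
print(h[210,285],h[240,295],h[160,272],h[230,340])
m=cv2.inRange(h,(70,70,60),(98,255,255));m=cv2.morphologyEx(m,cv2.MORPH_CLOSE,np.ones((3,3)))
for c in cv2.findContours(m,cv2.RETR_EXTERNAL,cv2.CHAIN_APPROX_NONE)[0]:
    if cv2.contourArea(c)>300:
        p=ray2plane("top",c[:,0],0.014)[:,:2]*1000;print(cv2.minAreaRect(p.astype(np.float32)))
print(ray2plane("top",[[294,223]],.014))
J=ray2plane("side",[[222.2,124.6],[255.6,113.7]],.052);print(J,J.mean(0))
```

```text
[ 80  90 178] [ 82  76 178] [ 80 101 174] [ 81  85 178]
((461.5002746582031, -99.28807067871094), (88.64297485351562, 68.60023498535156), 0.6683192253112793)
((439.02386474609375, -247.5290069580078), (98.12706756591797, 126.20552062988281), 28.09747314453125)
((600.381591796875, -73.04936218261719), (64.51399230957031, 50.629642486572266), 43.438846588134766)
((610.5161743164062, -557.7715454101562), (296.5075378417969, 145.56686401367188), 11.312080383300781)
[[ 0.46084276 -0.10076141  0.014     ]]
[[0.48186788 0.23415654 0.052     ]
 [0.57869771 0.26432392 0.052     ]] [0.53028279 0.24924023 0.052     ]
```

Call:
{"fn": "play_rows", "kwargs": {"motion": [0.025,-0.03,0.002,0,0,0.042,-1,0.025,-0.03,0.002,0,0,0.042,-1,0.025,-0.03,0.002,0,0,0.042,-1,0.025,-0.03,0.002,0,0,0.042,-1,0.025,-0.03,0.002,0,0,0.042,-1,0.025,-0.03,0.002,0,0,0.042,-1,0.025,-0.03,0.002,0,0,0.042,-1,0.025,-0.03,0.002,0,0,0.042,-1,0.025,-0.03,0.002,0,0,0.042,-1,0.025,-0.03,0.002,0,0,0.042,-1,0,0,0,0,0,0,-1,0,0,0,0,0,0,-1]}}

```text
time_s: 1.1
eef_pos: [0.4883, 0.2493, 0.211]
orientation: [-3.141, -0.001, -3.132]
force: [-1.1, 0.1, 0.0]
gripper_width: 0.0855
grasp_force: 0.0
```

```bash
cat >> h.py <<'E'
from scipy.spatial.transform import Rotation as R
def wristT():
    s=bot.read_state();T=np.eye(4);T[:3,:3]=R.from_euler("xyz",s["orientation"]).as_matrix();T[:3,3]=s["eef_pos"]
    return T@np.array(bot.get_calibration("wrist")["T_tool_cam"])
E
python3 - <<'E'
from h import *
T=wristT();a=bot.get_image("wrist");cv2.imwrite("pics/w1.png",a);np.save("w1.npy",T);print(bot.read_state()["eef_pos"],bot.read_state()["orientation"])
E
```

```text
[0.48745972 0.25048205 0.21110108] [ 3.14149464e+00 -1.01957928e-03 -3.13047599e+00]
```

View pics/w1.png

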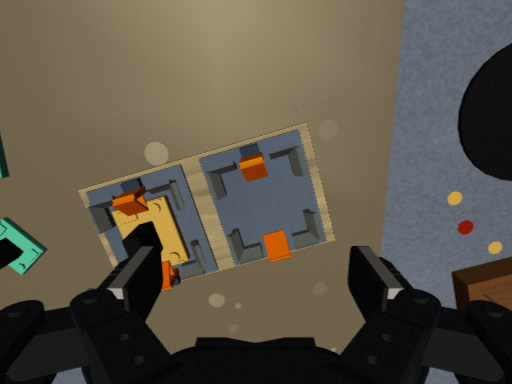

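The wrist view shows the empty dock with its floor centred near (265,200). The −x jaw is at (253,165), the +x jaw at (277,245), and the full dock is on the left.

Run:
```python
from h import *
im=cv2.imread("pics/w1.png");T=np.load("w1.npy");h=cv2.cvtColor(im,cv2.COLOR_BGR2HSV)
roi=np.zeros(im.shape[:2],np.uint8);roi[115:280,190:340]=255
def big(m): return max(cv2.findContours(m&roi,cv2.RETR_EXTERNAL,cv2.CHAIN_APPROX_NONE)[0],key=cv2.contourArea)
print("cam",T[:3,3],h[200,265],h[140,250],h[175,200])
b=cv2.inRange(h,(95,40,30),(130,255,255))
n,l,st,ce=cv2.connectedComponentsWithStats(b&roi)
print([(s.tolist()) for s in st if s[4]>60])
c=big(b)
for z in(.004,.012):
    p=ray2plane("wrist",c[:,0],z,T)[:,:2]*1000;print("floor",cv2.minAreaRect(p.astype(np.float32)))
o=cv2.inRange(h,(3,180,90),(20,255,255))&roi
J=[]
for k in cv2.findContours(o,cv2.RETR_EXTERNAL,cv2.CHAIN_APPROX_NONE)[0]:
    if cv2.contourArea(k)>100:
        r=cv2.minAreaRect(k);q=r[0];w=ray2plane("wrist",[q],.045,T)[0];J.append(w);print("jaw",r,w)
J=np.array(J);print(J.mean(0))
```

```text
cam [0.42033656 0.24858565 0.39367944] [108  53 106] [ 20  94 157] [ 20  96 159]
[[0, 0, 512, 384, 188583], [200, 130, 126, 127, 7339], [190, 197, 27, 75, 640]]
floor ((534.6511840820312, 261.6590881347656), (151.3528289794922, 126.56724548339844), 16.8710880279541)
floor ((532.3043212890625, 261.39068603515625), (148.24560546875, 123.96883392333984), 16.87109375)
jaw ((276.2646789550781, 245.55882263183594), (28.376665115356445, 22.070741653442383), 75.96376037597656) [0.57879788 0.27565153 0.045     ]
jaw ((252.4905548095703, 167.21697998046875), (24.038095474243164, 23.900733947753906), 74.05460357666016) [0.4833137  0.24614318 0.045     ]
[0.53105579 0.26089735 0.045     ]
```

Call:
{"fn": "play_rows", "kwargs": {"motion": [-0.0026,-0.035,0,0,0,0,-1,-0.0026,-0.035,0,0,0,0,-1,-0.0026,-0.035,0,0,0,0,-1,-0.0026,-0.035,0,0,0,0,-1,-0.0026,-0.035,0,0,0,0,-1,-0.0026,-0.035,0,0,0,0,-1,-0.0026,-0.035,0,0,0,0,-1,-0.0026,-0.035,0,0,0,0,-1,-0.0026,-0.035,0,0,0,0,-1,-0.0026,-0.035,0,0,0,0,-1,0,0,0,0,0,0,-1,0,0,0,0,0,0,-1]}}

```text
time_s: 2.15
eef_pos: [0.4611, -0.0991, 0.2113]
orientation: [3.141, -0.0, -3.13]
force: [-1.4, 0.6, 0.6]
gripper_width: 0.0852
grasp_force: 0.0
```

Run:
```python
from h import *
T=wristT();im=bot.get_image("wrist");cv2.imwrite("pics/w2.png",im);s=bot.read_state();print(s["eef_pos"],s["orientation"],s["force"])
h=cv2.cvtColor(im,cv2.COLOR_BGR2HSV)
m=cv2.inRange(h,(70,70,60),(98,255,255));m=cv2.morphologyEx(m,cv2.MORPH_CLOSE,np.ones((3,3)))
for c in cv2.findContours(m,cv2.RETR_EXTERNAL,cv2.CHAIN_APPROX_NONE)[0]:
    if cv2.contourArea(c)>500:
        p=ray2plane("wrist",c[:,0],0.012,T)[:,:2]*1000;print(cv2.minAreaRect(p.astype(np.float32)),cv2.boundingRect(c))
```

```text
[ 0.461251   -0.0981333   0.21140288] [ 3.14083509e+00 -2.77700233e-04 -3.12867222e+00] [0.22109103 0.08915003 0.84125996]
((598.2951049804688, -74.89124298095703), (68.16065216064453, 51.49405288696289), 43.90503692626953) (243, 239, 59, 55)
((460.8220520019531, -100.19477081298828), (89.66035461425781, 69.99098205566406), 0.6989130973815918) (225, 129, 59, 73)
((439.8600769042969, -250.49057006835938), (98.78478240966797, 129.69122314453125), 28.217140197753906) (65, 85, 132, 120)
```

View pics/w2.png

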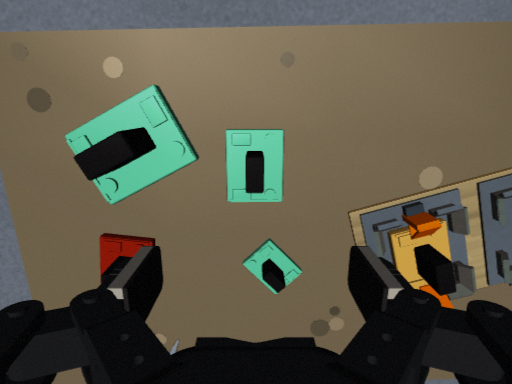

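The middle mint carrier fills (225–284, 129–202) with its grip at (255,172), and its size of 89.7 × 70 mm matches. I'll descend and grip.

Call:
{"fn": "play_rows", "kwargs": {"motion": [0,-0.0015,-0.03,0,0,0,-1,0,0,-0.03,0,0,0,-1,0,0,-0.03,0,0,0,-1,0,0,-0.03,0,0,0,-1,0,0,-0.03,0,0,0,-1,0,0,-0.02,0,0,0,-1,0,0,-0.0155,0,0,0,-1,0,0,0,0,0,0,-1,0,0,0,0,0,0,1,0,0,0,0,0,0,1,0,0,0,0,0,0,1,0,0,0,0,0,0,1]}}

```text
time_s: 3.2
eef_pos: [0.4624, -0.1006, 0.0274]
orientation: [-3.141, 0.002, -3.128]
force: [0.7, -0.6, 1.1]
gripper_width: 0.0384
grasp_force: 0.0
```

Call:
{"fn": "play_rows", "kwargs": {"motion": [0,0,0,0,0,0,1,0,0,0,0,0,0,1,0,0,0,0,0,0,1,0,0,0,0,0,0,1]}}

```text
time_s: 3.53
eef_pos: [0.4614, -0.1005, 0.0261]
orientation: [3.142, 0.0, -3.129]
force: [0.3, 0.3, 0.8]
gripper_width: 0.0
grasp_force: 0.0
```

Run:
```python
from h import *
s=bot.read_state();print(s["gripper_width"],s["grasp_force"],s["eef_pos"])
a=bot.get_image("wrist");b=bot.get_image("side")
cv2.imwrite("pics/w3.png",np.hstack([cv2.resize(a,(400,300)),cv2.resize(b[180:340,150:363],(400,300))]))
```

```text
3.361038511409239e-06 0.0 [ 0.46144651 -0.10052623  0.02613956]
```

View pics/w3.png

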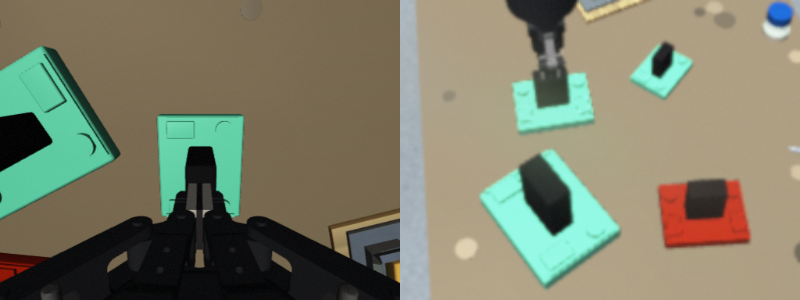

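The fingers have shut on the +x side of the grip and missed it. I'll measure where the carrier and the fingers really are.

Run:
```python
from h import *
T=wristT()
def rects(n,im,T=None):
    h=cv2.cvtColor(im,cv2.COLOR_BGR2HSV);m=cv2.inRange(h,(70,70,60),(98,255,255));m=cv2.morphologyEx(m,cv2.MORPH_CLOSE,np.ones((3,3)))
    for c in cv2.findContours(m,cv2.RETR_EXTERNAL,cv2.CHAIN_APPROX_NONE)[0]:
        if cv2.contourArea(c)>300:
            p=ray2plane(n,c[:,0],0.013,T)[:,:2]*1000;print(n,np.round(cv2.boundingRect(p.astype(np.float32)) ),cv2.minAreaRect(p.astype(np.float32)))
w=bot.get_image("wrist");t=bot.get_image("top");s=bot.get_image("side");rects("wrist",w,T);rects("top",t);rects("side",s)
cv2.imwrite("pics/t4.png",cv2.resize(np.hstack([t[150:280,220:420],s[150:280,150:350]]),(800,260),interpolation=cv2.INTER_CUBIC))
c,f=cal("wrist")
for p in ([0,0,0],[0,0,-.019]):
    q=np.linalg.inv(np.array(c["T_tool_cam"]))@np.r_[p,1];print("tcp px in wrist",q[:2]/q[2]*f+[c["cx"],c["cy"]])
for n in("top","side"):
    c,f=cal(n);q=np.linalg.inv(np.array(c["T"]))@np.r_[bot.read_state()["eef_pos"],1];print(n,q[:2]/q[2]*f+[c["cx"],c["cy"]])
```

```text
wrist [ 414 -136   94   72] ((461.3052978515625, -100.00918579101562), (91.78359985351562, 69.62342071533203), 0.7919365763664246)
wrist [ 367 -279  145  108] ((438.43768310546875, -247.67221069335938), (100.18941497802734, 123.44898223876953), 27.94069480895996)
top [ 560 -113   80   79] ((600.533935546875, -73.08425903320312), (64.58677673339844, 50.65392303466797), 43.438899993896484)
top [ 453 -601  318  143] ((610.689697265625, -558.2583618164062), (296.9005126953125, 145.70712280273438), 11.266684532165527)
side [ 369 -327  143  159] ((439.83868408203125, -246.4034423828125), (100.58897399902344, 131.8457489013672), 28.12856674194336)
side [ 417 -141   91   77] ((462.4189147949219, -102.15232849121094), (89.6892318725586, 75.28313446044922), 0.8825191259384155)
side [ 561 -120   80   82] ((600.4697875976562, -77.94351959228516), (69.72112274169922, 52.04262161254883), 45.19670104980469)
tcp px in wrist [255.27179511 222.99820528]
tcp px in wrist [255.27834039 234.86523048]
top [294.27816253 222.71569998]
side [230.16066924 230.19607445]
```

View pics/t4.png

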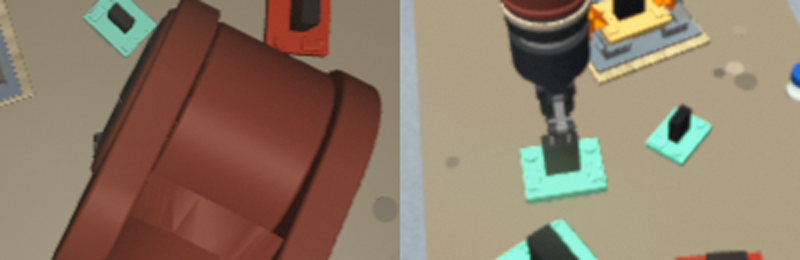

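The carrier has not moved. In the wrist images the open fingertips sit about 40 mm nearer the camera than the stated TCP, so the real fingers end roughly 40 mm above the reported TCP. The shut fingers are therefore just above the grip's top, which is 64 mm high. I'll touch down on it gently to measure this offset.

Call:
{"fn": "play_rows", "kwargs": {"motion": [0,0,-0.001,0,0,0,1,0,0,-0.001,0,0,0,1,0,0,-0.001,0,0,0,1,0,0,0,0,0,0,1]}}

```text
time_s: 4.12
eef_pos: [0.4615, -0.1005, 0.0242]
orientation: [-3.141, 0.0, -3.128]
force: [-5.6, 1.4, 12.5]
gripper_width: -0.0003
grasp_force: 6.5
```

The fingers touched the grip's top (z 0.064) at a reported TCP z of about 0.025, so the true fingertips are about 39 mm above the reported TCP. I'll back off, open, and go 39 mm lower.

Call:
{"fn": "play_rows", "kwargs": {"motion": [0,0,0.01,0,0,0,-1,0,0,0,0,0,0,-1,0,0,0,0,0,0,-1,0,0,0,0,0,0,-1,0,0,0,0,0,0,-1,0,0,0,0,0,0,-1,0,0,-0.01,0,0,0,-1,0,0,-0.01,0,0,0,-1,0,0,-0.01,0,0,0,-1,0,0,0,0,0,0,-1]}}

```text
time_s: 4.95
eef_pos: [0.4596, -0.0995, -0.0001]
orientation: [3.14, -0.004, -3.128]
force: [-0.7, 0.0, -0.7]
gripper_width: 0.0853
grasp_force: 0.0
```

Call:
{"fn": "play_rows", "kwargs": {"motion": [0,0,-0.006,0,0,0,-1,0,0,-0.005,0,0,0,-1,0,0,-0.003,0,0,0,-1,0,0,0,0,0,0,-1,0,0,0,0,0,0,1,0,0,0,0,0,0,1,0,0,0,0,0,0,1,0,0,0,0,0,0,1,0,0,0,0,0,0,1,0,0,0,0,0,0,1,0,0,0,0,0,0,1,0,0,0,0,0,0,1]}}

```text
time_s: 5.95
eef_pos: [0.4617, -0.1006, -0.0107]
orientation: [-3.141, 0.0, -3.128]
force: [-0.1, -0.4, 2.9]
gripper_width: 0.0196
grasp_force: 59.1
```

Call:
{"fn": "play_rows", "kwargs": {"motion": [0,0,0.02,0,0,0,1,0,0,0.03,0,0,0,1,0,0,0.035,0,0,0,1,0,0,0.035,0,0,0,1,0.006,0.03,0,0,0,0.0236,1,0.006,0.03,0,0,0,0.0236,1,0.006,0.03,0,0,0,0.0236,1,0.006,0.03,0,0,0,0.0236,1,0.006,0.03,0,0,0,0.0236,1,0.006,0.03,0,0,0,0.0236,1,0.006,0.03,0,0,0,0.0236,1,0.006,0.03,0,0,0,0.0236,1]}}

```text
time_s: 6.95
eef_pos: [0.5091, 0.1412, 0.1086]
orientation: [3.141, -0.001, -2.938]
force: [1.3, -0.5, -2.9]
gripper_width: 0.0195
grasp_force: 59.2
```

Call:
{"fn": "play_rows", "kwargs": {"motion": [0.0055,0.03,0,0,0,0.0236,1,0.0055,0.03,0,0,0,0.0236,1,0.0055,0.03,0,0,0,0.0236,1,0.0055,0.03,0,0,0,0.0236,1,0,0,0,0,0,0,1,0,0,0,0,0,0,1,0,0,0,0,0,0,1,0,0,0,0,0,0,1]}}

```text
time_s: 7.62
eef_pos: [0.5312, 0.2587, 0.1088]
orientation: [-3.142, -0.001, -2.846]
force: [-0.0, -0.7, -1.9]
gripper_width: 0.0192
grasp_force: 59.5
```

Run:
```python
from h import *
T=wristT();w=bot.get_image("wrist");s=bot.read_state();im=bot.get_image("side");st=bot.read_state();print(st["eef_pos"],st["orientation"],st["force"],st["gripper_width"])
h=cv2.cvtColor(w,cv2.COLOR_BGR2HSV);m=cv2.inRange(h,(70,70,60),(98,255,255));m=cv2.morphologyEx(m,cv2.MORPH_CLOSE,np.ones((3,3)))
for c in cv2.findContours(m,cv2.RETR_EXTERNAL,cv2.CHAIN_APPROX_NONE)[0]:
    if cv2.contourArea(c)>500:
        p=ray2plane("wrist",c[:,0],0.132,T)[:,:2]*1000;print(cv2.minAreaRect(p.astype(np.float32)))
cv2.imwrite("pics/w5.png",np.hstack([cv2.resize(w,(400,300)),cv2.resize(im[30:230,130:397],(400,300))]))
```

```text
[0.53143725 0.25863539 0.10903597] [ 3.14157697e+00 -8.49274639e-05 -2.84658226e+00] [ 0.09787461 -0.10255616 -2.47532681] 0.018921532574792076
((518.306884765625, 254.80613708496094), (66.15177154541016, 69.90477752685547), 16.986469268798828)
```

View pics/w5.png

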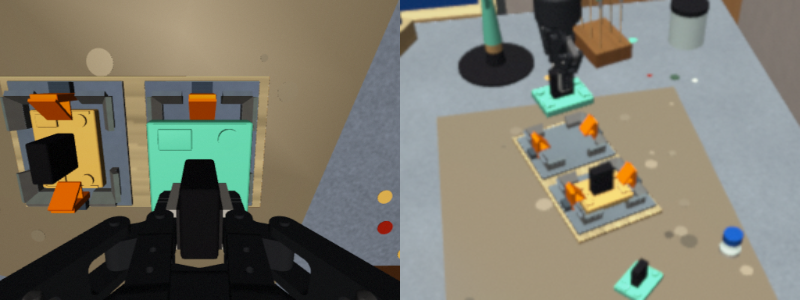

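The carrier hangs level. In the left half of the view its visible near part spans (148–252, 122–210), in line with the dock, and its centre is about 2–3 mm short of the target. I'll correct this while descending.

Call:
{"fn": "play_rows", "kwargs": {"motion": [0.002,0.0025,-0.01,0,0,0,1,0,0,-0.015,0,0,0,1,0,0,-0.015,0,0,0,1,0,0,-0.015,0,0,0,1,0,0,-0.005,0,0,0,1,0,0,-0.004,0,0,0,1,0,0,-0.004,0,0,0,1,0,0,0,0,0,0,1]}}

```text
time_s: 8.38
eef_pos: [0.5334, 0.262, 0.0408]
orientation: [3.141, -0.0, -2.845]
force: [0.2, 0.3, -1.8]
gripper_width: 0.0194
grasp_force: 59.5
```

Call:
{"fn": "play_rows", "kwargs": {"motion": [0,0,-0.003,0,0,0,1,0,0,-0.003,0,0,0,1,0,0,-0.003,0,0,0,1,0,0,-0.003,0,0,0,1,0,0,0,0,0,0,1]}}

```text
time_s: 8.8
eef_pos: [0.5339, 0.2622, 0.0293]
orientation: [3.142, 0.001, -2.845]
force: [-0.3, -0.4, 2.1]
gripper_width: 0.0198
grasp_force: 60.2
```

Call:
{"fn": "play_rows", "kwargs": {"motion": [0,0,-0.003,0,0,0,1,0,0,-0.003,0,0,0,1,0,0,-0.003,0,0,0,1,0,0,0,0,0,0,1]}}

```text
time_s: 9.13
eef_pos: [0.5331, 0.262, 0.0195]
orientation: [3.141, -0.001, -2.845]
force: [-0.3, 0.5, -0.5]
gripper_width: 0.0197
grasp_force: 59.6
```

Call:
{"fn": "play_rows", "kwargs": {"motion": [0,0,-0.003,0,0,0,1,0,0,-0.003,0,0,0,1,0,0,-0.002,0,0,0,1,0,0,0,0,0,0,1]}}

```text
time_s: 9.47
eef_pos: [0.5328, 0.2619, 0.0111]
orientation: [3.141, -0.001, -2.845]
force: [0.4, 0.3, -2.8]
gripper_width: 0.0191
grasp_force: 59.5
```

Call:
{"fn": "play_rows", "kwargs": {"motion": [0,0,-0.002,0,0,0,1,0,0,-0.002,0,0,0,1,0,0,-0.002,0,0,0,1,0,0,0,0,0,0,1]}}

```text
time_s: 9.8
eef_pos: [0.533, 0.2619, 0.0053]
orientation: [3.141, -0.001, -2.845]
force: [0.1, -0.4, -1.5]
gripper_width: 0.0193
grasp_force: 59.6
```

Call:
{"fn": "play_rows", "kwargs": {"motion": [0,0,-0.001,0,0,0,1,0,0,-0.001,0,0,0,1,0,0,0,0,0,0,1]}}

```text
time_s: 10.05
eef_pos: [0.5332, 0.262, 0.0037]
orientation: [3.141, -0.0, -2.845]
force: [0.1, -0.2, -2.6]
gripper_width: 0.019
grasp_force: 59.6
```

Run:
```python
from h import *
w=bot.get_image("wrist");im=bot.get_image("side")
cv2.imwrite("pics/w6.png",np.hstack([cv2.resize(w,(400,300)),cv2.resize(im[85:185,185:318],(400,300),interpolation=cv2.INTER_CUBIC)]))
```

```text
(no output)
```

View pics/w6.png

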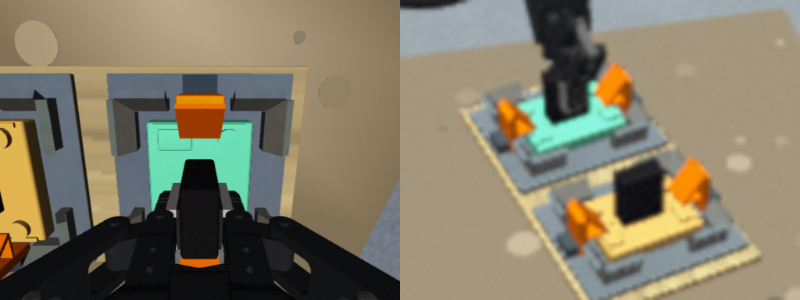

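The carrier is between the posts and both orange jaws already reach over its edges: in the left view the jaw at (200,115) overlaps the plate. I'll press on until the floor pushes back.

Call:
{"fn": "play_rows", "kwargs": {"motion": [0,0,-0.001,0,0,0,1,0,0,-0.001,0,0,0,1,0,0,0,0,0,0,1]}}

```text
time_s: 10.4
eef_pos: [0.534, 0.2623, 0.0034]
orientation: [-3.142, 0.001, -2.845]
force: [-2.7, -0.4, 6.3]
gripper_width: 0.0194
grasp_force: 60.8
```

Call:
{"fn": "play_rows", "kwargs": {"motion": [0,0,-0.0005,0,0,0,1,0,0,0,0,0,0,1]}}

```text
time_s: 10.57
eef_pos: [0.5342, 0.2623, 0.0033]
orientation: [-3.141, 0.002, -2.845]
force: [-5.0, -1.5, 10.2]
gripper_width: 0.0192
grasp_force: 61.5
```

The push is up by about 12 N and the carrier is on the floor. I'll relax, release and retreat.

Call:
{"fn": "play_rows", "kwargs": {"motion": [0,0,0.0015,0,0,0,1,0,0,0,0,0,0,-1,0,0,0,0,0,0,-1,0,0,0,0,0,0,-1,0,0,0,0,0,0,-1,0,0,0,0,0,0,-1,0,0,0,0,0,0,-1,0,0,0.02,0,0,0,-1,0,0,0.03,0,0,0,-1,0,0,0.03,0,0,0,-1,0,0,0.03,0,0,0,-1,0,0,0.03,0,0,0,-1]}}

```text
time_s: 11.57
eef_pos: [0.5331, 0.262, 0.1444]
orientation: [3.142, -0.0, -2.845]
force: [0.8, -0.0, -0.7]
gripper_width: 0.0853
grasp_force: 0.0
```

Call:
{"fn": "play_rows", "kwargs": {"motion": [-0.02,0,0.02,0,0,0,-1,-0.02,0,0.02,0,0,0,-1,0,0,0,0,0,0,-1,0,0,0,0,0,0,-1]}}

```text
time_s: 11.9
eef_pos: [0.4939, 0.2624, 0.1845]
orientation: [-3.142, 0.003, -2.845]
force: [1.0, 0.5, -0.2]
gripper_width: 0.0858
grasp_force: 0.0
```

Run:
```python
from h import *
T=wristT();w=bot.get_image("wrist");im=bot.get_image("side")
h=cv2.cvtColor(w,cv2.COLOR_BGR2HSV);m=cv2.inRange(h,(70,70,60),(98,255,255));m=cv2.morphologyEx(m,cv2.MORPH_CLOSE,np.ones((3,3)))
for c in cv2.findContours(m,cv2.RETR_EXTERNAL,cv2.CHAIN_APPROX_NONE)[0]:
    if cv2.contourArea(c)>500:
        p=ray2plane("wrist",c[:,0],0.026,T)[:,:2]*1000;print(cv2.minAreaRect(p.astype(np.float32)))
cv2.imwrite("pics/w7.png",np.hstack([cv2.resize(w,(400,300)),cv2.resize(im[85:185,185:318],(400,300),interpolation=cv2.INTER_CUBIC)]))
```

```text
((533.4222412109375, 261.82745361328125), (91.81259155273438, 70.87116241455078), 17.059188842773438)
```

View pics/w7.png

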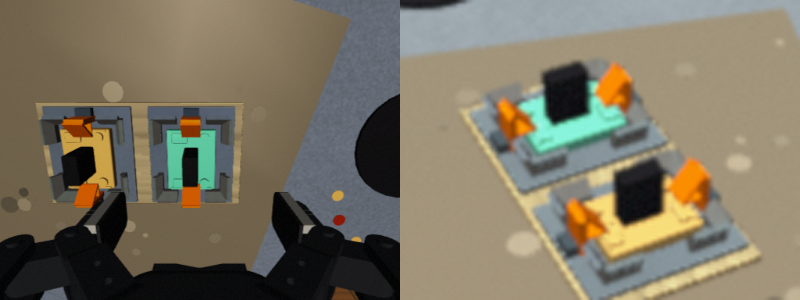

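The mint carrier sits flat and centred at (190,158) in the left view, with both jaws closed over its edges. It matches its full neighbour, and the gripper is clear.

```bash
python3 -c "
from station import bot
print(bot.close_job())"
```

```text
the job is handed in; nothing more can be done
None
```

The middle-sized mint carrier was pressed down to the floor of the empty dock with both jaws snapped back over its edges, then released; the brick-red carrier was never touched, and the job was handed in at about 12 s (no verdict was returned).

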